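# Load the sketch-paper roll into its spring holder

## Robot

A 6-joint arm with a two-finger parallel gripper is mounted at the origin on the work surface. World frame = base frame: x ahead of the robot, y to its left, z up, the work surface at z = 0. Lengths are in m, angles in rad, forces in N, time in s.
With the tool pointing down it reaches from about 0.275 to 1 m from the base axis. Payload 8.4 kg.
Tool frame: the origin (TCP) lies on the centre line of the jaws, within the pads' length; the fingertips stand 17 mm ahead of it and the grasp point (between the pads) lies 2 mm behind it (bot.tcp_to_tips is the y of the fingertips in the tool frame, in m); y points along the fingers, z is the direction in which the jaws open and shut, and the axes are right-handed (so a half turn about y gives the same grasp; the last joint's range is limited). The gripper opens to 85 mm and grips with 20 to 120 N. Pads are 22 mm wide; open, the fingers measure 114 mm over their backs; the gripper's body (76 mm by 85 mm) begins 54 mm behind the grasp point. The pads swing forward as they close: fully open they stand 13 mm farther back than shut.
Start: joints at [1.249, 0.353, 1.633, -0, 1.155, -0.002], TCP at [0.196, 0.593, 0.248] pointing down, gripper open.
Joint ranges: [-2.63, 2.63], [-0.92, 2.1], [0.06, 2.66], [-1.3, 4.44], [0, 2.69], [-3.02, 3.02]. Speed limits (rad/s): [2.22, 2.22, 2.79, 3.14, 3.14, 3.14].

## Interface

Orientations are given as a unit quaternion [x, y, z, w].
In Python, from workcell import bot, hand, kinematics, get_obs, vision, hand_in gives the robot as it stands. The module is installed in compiled form; this text tells all that it offers. Calls block until the motion is done:
- bot.reach(position, orientation): joint-space move of the TCP to a pose.
- bot.servo_line(position, ori=None, velocity=0.15): straight line of the TCP; ori=None keeps the orientation; velocity is the mean speed in m/s.
- bot.goto_joints(angles): joint-space move.
- hand.move_gripper(opening, strength=None): finger opening in m; strength is the grip in N (None keeps the last); returns when the fingers have stopped.
- bot.dwell(seconds).
- kinematics.solve_ik(position, orientation): joint angles nearest the present ones, or None.
- get_obs(): the state.
- vision.read_camera(name): name is "scene" or "top" or "wrist"; returns a dict with "frame" (384x512x3 uint8, red, green, blue), "intrinsics" (3x3 intrinsics, pixels), "dist" ([k1, k2, p1, p2, k3] as OpenCV has them; the pictures are not rectified), "view" (4x4, takes a point from world to camera coordinates). Camera axes: x right, y down, z forward; pixel columns grow to the right and rows downward; lengths in m; the calibration is good to about 2 mm. A picture is of the moment at which its call begins. There is no depth.
A pose or a line that the arm cannot do raises bot.IKError and nothing moves.
- hand_in(): hands the job in, once; it reports no verdict.
The state is a dict: "time_s": time; "joint_pos": joint angles; "joint_vel": joint speeds; "joint_efforts": joint torques, N m; "position": TCP position; "orientation": TCP orientation; "wrist_force": force on the tool from outside, world axes, zero at the start; "ft_torque": the same for the moment, N m; "gripper_width": finger opening in m.
Only numpy, scipy, OpenCV 4.12 (cv2) and the standard library are available. Lean on these libraries where they do the work, as an engineer would, in place of code of your own. Each camera call takes 0.05 s, during which the arm holds its last target.

## Task

Load the white paper roll into the roll holder on the drawing table: push its blue spring plunger against the tall green end, lower the roll between the two ends while the spring is squeezed, then let the spring push the white pin home into the round orange cup and let go. The roll must hang level between the two cups, held by its spring; leave the brown roll where it is.

Things in the scene. Friction and masses are not known exactly. Their poses are not given: they have to be found in the camera images.
- white_roll_mid (a point): Middle of the white paper roll, on its axis: paper 44 mm in diameter, 104 mm long (grip here), 0.2 kg, a black 48 mm square plate at each end (outer faces 60 mm from the middle), lying on them with its axis 24 mm up. Spindle along y, z up. The fixed white pin, 14 mm thick, ends 72 mm from the middle on the -y side; the blue plunger is on the +y side, which points within 12 deg of world +y.
- white_roll_plunger (a joint): How far the white roll's blue plunger is pushed in, m: 0 out (round tip 104 mm from the roll's middle), 0.030 fully in. 14 mm thick, slippery. Spring force 1.5 N at 0, 5.1 N fully in. The spindle is 176 mm long when free; with the plunger 18 to 30 mm in (24 is good) it passes down between the holder's ends, 158 mm apart; seated, it stays 6 mm in.
- holder: Roll holder, fixed (mm): origin under its 8 thick base, below a seated roll's middle; y runs from orange cup to green end, within 15 deg of world y. Orange cup: opens to +y, mouth at y=-60, centre 60 up, inside diameter 32, 14 deep, top 80 up. Green wall: face at y=+98, 84 wide, 130 high; on it an open-topped cup 12 deep, 32 wide, floor 44 up, flared from 74 to 97 up. Seated roll: axis 51 up, y=0.
- kraft_roll_mid (a point): Middle of the brown paper roll, the same in size and shape as the white one, lying on the table; not to be disturbed. It and the white one may change places.
Things that resemble listed ones, but are neither listed nor needed, are in the scene too. Leave any pink or red look-alike of the part that bears white_roll_mid alone.

How it is judged:
On the way:
1. the roll is over the holder with its spring squeezed by more than 10 mm (value of joint white_roll_plunger above 0.01 m and horizontal distance between white_roll_mid and holder below 0.06 m), for 0.1 s.
At the end, for the whole second after the job is handed in: The white roll rests still in the holder: its middle within 13 mm of the holder's origin across (x), -4 to +6 mm along the spindle (y), 44 to 60 mm up, its axis within 7 degrees of the holder's, the plunger pushed in by 2 to 14 mm between the two ends (x of white_roll_mid in the frame of holder between -0.013 and 0.013 m and y of white_roll_mid in the frame of holder between -0.004 and 0.006 m and z of white_roll_mid in the frame of holder between 0.044 and 0.06 m and angle between the y axis of white_roll_mid and the y axis of holder, either way round below 0.12 rad and value of joint white_roll_plunger between 0.002 and 0.014 m and linear speed of white_roll below 0.02 m/s); the robot touches nothing.
It fails at once if the brown roll is moved by more than 30 mm (distance of kraft_roll_mid from where it was at the start of the episode above 0.03 m).
It also fails if it takes over 45 s, if anything falls off the work surface, if the arm or the gripper's body presses on something with over 40 N, if the wrist force passes 120 N, or if a joint passes its speed limit or range.

## Working session

There is one attempt and no reset: what is moved stays moved. The work goes in short steps, each a Python script; the robot and the scene stay as the last script left them, time stands still between calls to the robot, and variables do not carry over. Pictures are saved under pics/ and viewed, and the job is handed in when it is done.

```bash
mkdir -p pics; ls
python3 - <<'E'
from workcell import *
import cv2
for n in ("scene","top","wrist"):
    r=vision.read_camera(n); cv2.imwrite(f"pics/{n}0.png",r["frame"][:,:,::-1]); print(n,r["intrinsics"].tolist(),r["dist"],r["view"].round(3).tolist())
o=get_obs(); print(o)
E
```

```text
pics
scene [[427.1658523778724, 0.0, 256.81698182051565], [0.0, 427.1658523778724, 189.6587648363658], [0.0, 0.0, 1.0]] [-0.09094262  0.          0.          0.          0.        ] [[-0.516, 0.857, 0.001, 0.315], [0.736, 0.444, -0.511, -0.302], [-0.438, -0.262, -0.86, 1.496], [0.0, 0.0, 0.0, 1.0]]
top [[409.1718398231512, 0.0, 256.67866954923056], [0.0, 409.1718398231512, 193.2470765718616], [0.0, 0.0, 1.0]] [-0.08663184  0.          0.          0.          0.        ] [[-0.027, -1.0, -0.016, -0.069], [-0.983, 0.03, -0.181, 0.495], [0.181, 0.01, -0.983, 1.081], [0.0, 0.0, 0.0, 1.0]]
wrist [[290.40702801958923, 0.0, 257.18500439907314], [0.0, 290.40702801958923, 192.40482600781826], [0.0, 0.0, 1.0]] [-0.03822102  0.          0.          0.          0.        ] [[0.314, 0.95, -0.001, -0.625], [0.903, -0.298, 0.311, -0.041], [0.295, -0.099, -0.95, 0.38], [0.0, 0.0, 0.0, 1.0]]
{'time_s': 0.15, 'joint_pos': array([ 1.24861010e+00,  3.53511631e-01,  1.63395729e+00, -4.46867642e-06,
        1.15523151e+00, -2.41346059e-03]), 'joint_vel': array([ 0.0012567 , -0.00365604, -0.00167375, -0.00039453,  0.00047972,
        0.00023599]), 'joint_efforts': array([-1.17846012e-04, -6.05639291e+01, -3.42342103e+01, -1.22459223e-04,
        5.99489780e-03,  1.04788298e-04]), 'position': array([0.19636642, 0.59297789, 0.24772261]), 'orientation': array([ 0.69847464, -0.11263688,  0.11251316, -0.69770115]), 'wrist_force': array([ 0.34736572, -1.03502207, -0.44477933]), 'ft_torque': array([-0.00942518,  0.05905057, -0.0124295 ]), 'gripper_width': 0.08528826854952613}
```

View pics/scene0.png

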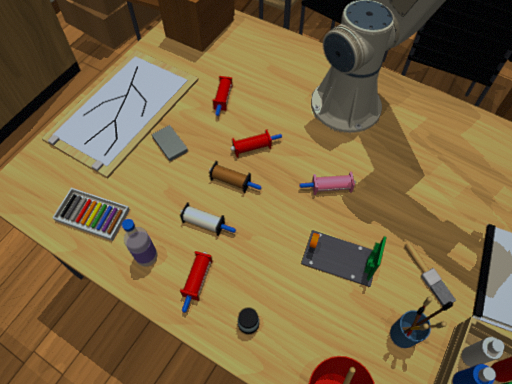

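View pics/top0.png

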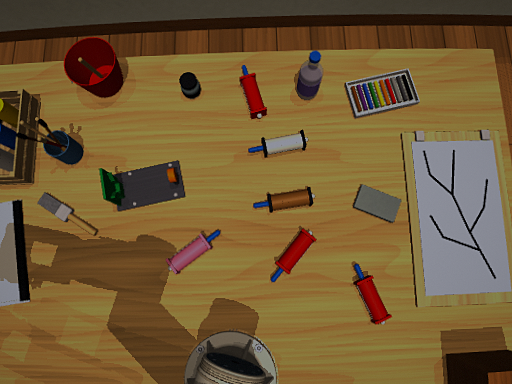

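View pics/wrist0.png

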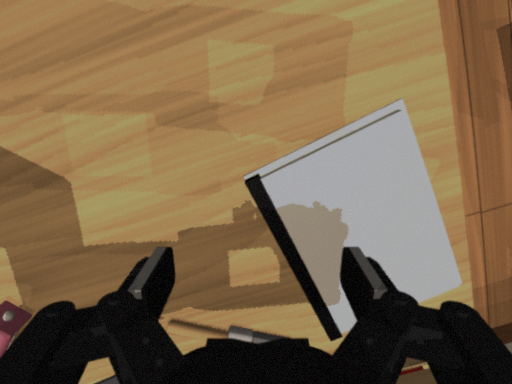

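The top view shows the white roll at about (283,144) with its plunger to the left, which is +y. The brown roll is at (289,199), and the holder spans x 100–185 with its green end at (110,187) and its orange cup at (173,176). Next come rough positions from ray casts.

```bash
cat > h.py <<'E'
from workcell import *
import cv2, numpy as np
from scipy.spatial.transform import Rotation as R
def ray(r,px):
    p=cv2.undistortPoints(np.array(px,float).reshape(-1,1,2),r["intrinsics"],r["dist"]).reshape(-1,2)
    V=r["view"]; d=np.c_[p,np.ones(len(p))]@V[:3,:3]; c=-V[:3,:3].T@V[:3,3]
    return c,d/np.linalg.norm(d,axis=1)[:,None]
def plane(r,px,z):
    c,d=ray(r,px); return c+d*((z-c[2])/d[:,2])[:,None]
def tri(r1,p1,r2,p2):
    c1,d1=ray(r1,[p1]);c2,d2=ray(r2,[p2]);d1=d1[0];d2=d2[0]
    A=np.c_[d1,-d2]; s=np.linalg.lstsq(A,c2-c1,rcond=None)[0]
    a=c1+s[0]*d1;b=c2+s[1]*d2; return (a+b)/2,np.linalg.norm(a-b)
def proj(r,P):
    V=r["view"]; return cv2.projectPoints(np.array(P,float).reshape(-1,1,3),cv2.Rodrigues(V[:3,:3])[0],V[:3,3],r["intrinsics"],r["dist"])[0].reshape(-1,2)
def cam(n,save=None):
    r=vision.read_camera(n)
    if save: cv2.imwrite(f"pics/{save}.png",r["frame"][:,:,::-1])
    return r
def down(yaw):
    "tool y down; tool z (jaw dir) at angle yaw in xy plane"
    z=np.array([np.cos(yaw),np.sin(yaw),0]);y=np.array([0,0,-1.]);x=np.cross(y,z)
    return R.from_matrix(np.c_[x,y,z]).as_quat()
def blobs(r,lo,hi,amin=20):
    h=cv2.cvtColor(r["frame"],cv2.COLOR_RGB2HSV); m=cv2.inRange(h,lo,hi)
    n,l,s,c=cv2.connectedComponentsWithStats(m)
    return [(c[i].round(1).tolist(),s[i].tolist()) for i in range(1,n) if s[i,4]>=amin],l
E
python3 - <<'E'
from h import *
t=cam("top");s=cam("scene")
for n,r in(("top",t),("scene",s)):
    for k,lo,hi in(("white",(0,0,150),(179,50,255)),("blue",(100,120,60),(125,255,255)),("green",(50,120,30),(80,255,255)),("orange",(8,190,150),(18,255,255))):
        print(n,k,[(c,st) for c,st in blobs(r,lo,hi,15)[0] if st[4]<1500])
for n,r,b in(("t",t,(80,110,330,220)),("s",s,(160,160,400,300))):
    x0,y0,x1,y1=b
    c=cv2.resize(r["frame"][y0:y1,x0:x1],None,fx=3.2,fy=3.2,interpolation=cv2.INTER_CUBIC); cv2.imwrite(f"pics/c{n}.png",c[:,:,::-1])
E
```

```text
top white [([371.5, 103.5], [347, 84, 61, 31, 151]), ([284.2, 142.4], [266, 134, 37, 17, 215]), ([9.2, 207.2], [3, 202, 9, 16, 25]), ([17.4, 290.6], [16, 284, 3, 15, 16]), ([258.5, 347.5], [256, 345, 6, 7, 15])]
top blue [([314.8, 55.6], [310, 51, 11, 10, 89]), ([244.3, 69.7], [242, 65, 6, 10, 38]), ([367.6, 95.9], [363, 84, 10, 25, 84]), ([67.4, 143.3], [66, 137, 3, 13, 15]), ([255.7, 148.7], [249, 146, 14, 6, 59]), ([260.8, 204.2], [253, 202, 16, 6, 63]), ([212.8, 235.6], [207, 230, 13, 12, 66]), ([358.5, 271.0], [354, 264, 10, 15, 67]), ([276.4, 274.7], [271, 268, 12, 14, 72])]
top green [([373.2, 94.7], [368, 83, 11, 25, 81]), ([102.3, 183.0], [99, 168, 7, 31, 83]), ([110.5, 176.7], [107, 173, 8, 9, 40]), ([115.5, 189.9], [110, 182, 11, 17, 75])]
top orange [([169.7, 173.3], [168, 169, 5, 12, 22])]
scene white [([355.6, 22.4], [344, 5, 33, 27, 65]), ([388.0, 26.0], [383, 21, 10, 9, 20]), ([350.8, 33.4], [340, 27, 20, 17, 29]), ([346.7, 37.8], [339, 32, 15, 15, 23]), ([316.3, 100.3], [312, 88, 10, 26, 142]), ([89.8, 216.3], [53, 188, 75, 50, 297]), ([201.1, 216.7], [184, 207, 36, 
[... 225 characters left out ...]
([489.0, 373.4], [483, 367, 12, 13, 111])]
scene blue [([217.8, 109.6], [216, 105, 5, 11, 38]), ([276.3, 136.4], [271, 134, 11, 5, 32]), ([253.5, 185.1], [247, 182, 14, 7, 51]), ([306.9, 184.6], [300, 183, 14, 4, 51]), ([103.9, 217.1], [97, 206, 15, 24, 93]), ([127.6, 224.4], [122, 219, 12, 12, 109]), ([227.3, 227.8], [221, 224, 14, 8, 61]), ([186.1, 303.5], [182, 296, 9, 16, 78]), ([408.9, 328.9], [400, 311, 29, 31, 171]), ([479.7, 374.2], [473, 364, 22, 20, 179])]
scene green [([98.5, 215.9], [92, 204, 14, 24, 83]), ([374.4, 258.7], [364, 237, 22, 44, 391])]
scene orange [([88.4, 211.2], [81, 201, 15, 22, 57]), ([315.8, 235.2], [313, 233, 6, 6, 21]), ([313.6, 241.1], [311, 237, 7, 8, 33])]
```

View pics/ct.png

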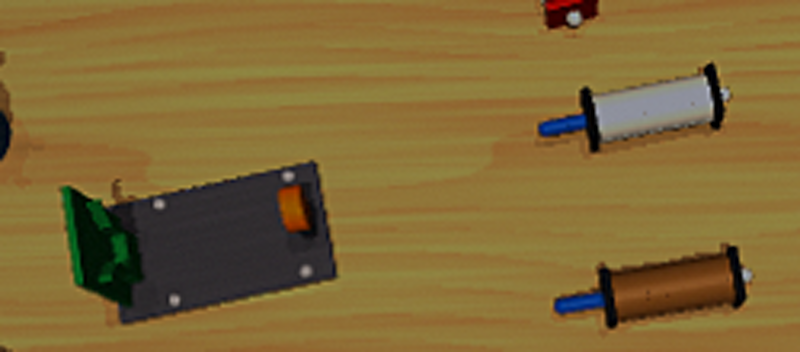

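View pics/cs.png

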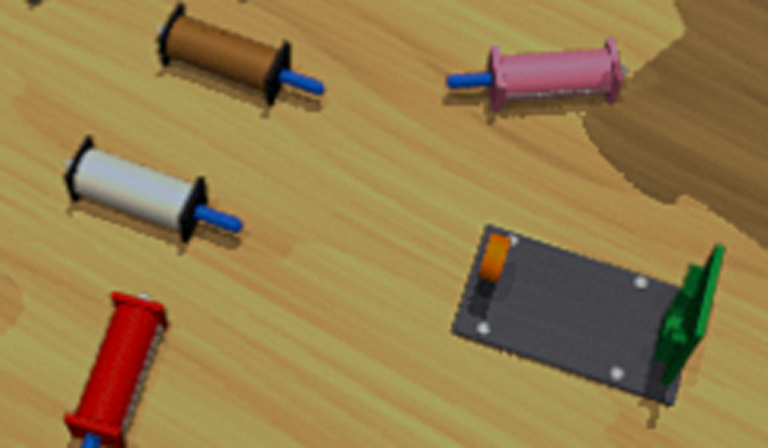

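Run:
```python
from h import *
t=cam("top");s=cam("scene")
f=lambda a,o:[(x/3.2+o[0],y/3.2+o[1]) for x,y in a]
W=plane(t,f([(540,129),(729,95)],(80,110)),.024);print("W top",W.round(4),np.linalg.norm(W[0]-W[1]))
W=plane(s,f([(242,226),(69,163)],(160,160)),.024);print("W scene",W.round(4),np.linalg.norm(W[0]-W[1]))
K=plane(t,f([(555,307),(751,275)],(80,110)),.024);print("K top",K.round(4))
H=plane(t,f([(159,204),(288,176),(306,271),(175,300),(120,323),(337,276),(315,162)],(80,110)),.008);print("H",H.round(4))
H=plane(s,f([(641,283),(513,241),(483,328),(617,374),(672,405),(453,332),(489,226)],(160,160)),.008);print("Hs",H.round(4))
o=get_obs();V=t=cam("wrist")["view"];c=-V[:3,:3].T@V[:3,3]
M=R.from_quat(o["orientation"]).as_matrix();print("cam in tool",M.T@(c-o["position"]),M.T@V[2,:3])
```

```text
W top [[ 0.6218 -0.0641  0.024 ]
 [ 0.6482 -0.2345  0.024 ]] 0.172462035397039
W scene [[ 0.6238 -0.0626  0.024 ]
 [ 0.6524 -0.2328  0.024 ]] 0.17250718988839936
K top [[ 0.4606 -0.0733  0.024 ]
 [ 0.4837 -0.2453  0.024 ]]
H [[0.568  0.2842 0.008 ]
 [0.5901 0.1659 0.008 ]
 [0.5021 0.1486 0.008 ]
 [0.4792 0.267  0.008 ]
 [0.4598 0.3167 0.008 ]
 [0.4967 0.1206 0.008 ]
 [0.6024 0.1413 0.008 ]]
Hs [[0.4825 0.2669 0.008 ]
 [0.5045 0.15   0.008 ]
 [0.5924 0.1652 0.008 ]
 [0.5706 0.2841 0.008 ]
 [0.5717 0.3365 0.008 ]
 [0.6091 0.1445 0.008 ]
 [0.5024 0.1246 0.008 ]]
cam in tool [-0.07959754 -0.12575544  0.00056038] [3.10880529e-01 9.50448977e-01 1.97363337e-04]
```

Run:
```python
from h import *
hp=np.array([.537,.216]); wp=np.array([.640,-.158])
for n,p,z,a in(("wh",(.5366,.20),.26,np.pi+.185),("ww",(.637,-.153),.2,np.pi+.155)):
    q=down(a); print(kinematics.solve_ik([*p,z],q), kinematics.solve_ik([*p,z],down(a-np.pi)))
    bot.reach([*p,z],q); bot.dwell(.3); cam("wrist",n); o=get_obs(); print(o["position"],o["joint_pos"].round(2),o["time_s"],o["wrist_force"].round(2))
```

```text
[ 3.54148372e-01  2.60825127e-01  1.73515780e+00 -4.44089210e-16
  1.14560973e+00 -2.97244428e+00] [ 3.54148372e-01  2.60825127e-01  1.73515780e+00 -4.44089210e-16
  1.14560973e+00  1.69148372e-01]
[0.53655043 0.20015254 0.25998832] [ 0.35  0.26  1.74  0.    1.15 -2.97] 3.2667 [-0.25  0.04  0.29]
[-2.38012766e-01  4.44671834e-01  1.60857337e+00 -4.44089210e-16
  1.08834745e+00  2.74857989e+00] [-0.23801277  0.44467183  1.60857337  0.          1.08834745 -0.39301277]
[ 0.63701386 -0.15297592  0.20002573] [-0.24  0.44  1.61  0.    1.09  2.75] 8.3167 [ 0.81 -0.01 -0.86]
```

View pics.

View pics/wh.png

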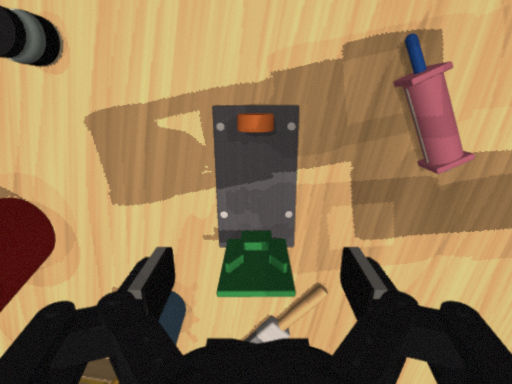

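View pics/ww.png

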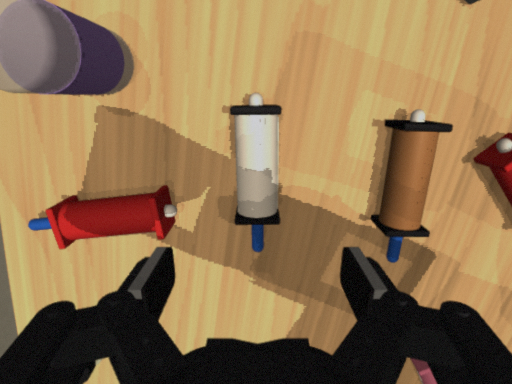

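The wrist views are clear. The white roll runs from its pin tip at (256,94) to its plunger tip at (258,251). The holder's screws are at (220,127), (291,127), (289,214) and (224,215). I'll measure both from these.

Run:
```python
from h import *
r=cam("wrist");o=get_obs()
W=plane(r,[(257.5,250),(256,95)],.024);print("W",W.round(4),np.linalg.norm(W[0]-W[1]))
d=(W[0]-W[1])/np.linalg.norm(W[0]-W[1]);print("mid",(W[1]+.072*d).round(4),(W[0]-.104*d).round(4),"ang",np.arctan2(-d[0],d[1]))
# holder view: rebuild
def T(p,q):
    M=np.eye(4);M[:3,:3]=R.from_quat(q).as_matrix();M[:3,3]=p;return M
X=r["view"]@T(o["position"],o["orientation"])
r2=dict(r);r2["view"]=X@np.linalg.inv(T([0.53655043,0.20015254,0.25998832],down(np.pi+.185)))
im=cv2.imread("pics/wh.png")[:,:,::-1];r2["frame"]=im
b=[c for c,s in blobs(r2,(0,0,110),(179,60,255),8)[0] if 200<c[0]<310 and 110<c[1]<230];print(b)
H=plane(r2,[(220,127),(291,127),(289,214),(224,215)],.008);print("H screws",H.round(4))
hy=(H[2]+H[3]-H[0]-H[1]);hy/=np.linalg.norm(hy);print("ang",np.arctan2(-hy[0],hy[1]))
print("cupx rim", plane(r2,[(256,133)],.044).round(4), "orange top", plane(r2,[(238,114),(274,114)],.080).round(4))
print("wall top",plane(r2,[(218,296),(295,296)],.130).round(4), "base corners",plane(r2,[(213,106),(299,106)],.008).round(4))
c=cv2.resize(im[90:310,200:310],None,fx=3,fy=2.7,interpolation=cv2.INTER_CUBIC);cv2.imwrite("pics/whz.png",c[:,:,::-1])
```

```text
W [[ 0.623  -0.0638  0.024 ]
 [ 0.6513 -0.2338  0.024 ]] 0.17231739247021668
mid [ 0.6394 -0.1627  0.024 ] [ 0.64   -0.1664  0.024 ] ang 0.16478111606602364
[[220.0, 126.2], [291.0, 125.8], [223.5, 214.3], [288.3, 214.0]]
H screws [[0.5917 0.166  0.008 ]
 [0.5025 0.1493 0.008 ]
 [0.479  0.2667 0.008 ]
 [0.5684 0.2851 0.008 ]]
ang 0.19548417728753706
cupx rim [[0.5457 0.1609 0.044 ]] orange top [[0.5679 0.1414 0.08  ]
 [0.5318 0.1346 0.08  ]]
wall top [[0.5555 0.3251 0.13  ]
 [0.4756 0.3101 0.13  ]] base corners [[0.6041 0.142  0.008 ]
 [0.4983 0.1221 0.008 ]]
```

View pics/whz.png

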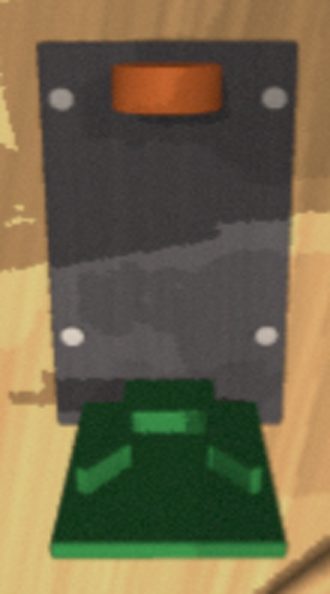

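```bash
cat >> h.py <<'E'
def T(p,q):
    M=np.eye(4);M[:3,:3]=R.from_quat(q).as_matrix();M[:3,3]=p;return M
E
python3 - <<'E'
from h import *
r=cam("wrist");o=get_obs()
X=r["view"]@T(o["position"],o["orientation"])
r2=dict(r);r2["view"]=X@np.linalg.inv(T([0.53655043,0.20015254,0.25998832],down(np.pi+.185)))
a=.190;hx=np.array([np.cos(a),np.sin(a)]);hy=np.array([-np.sin(a),np.cos(a)])
def P(px,z,n):
    for q,p in zip(px,plane(r2,px,z)):print(n,p.round(4),"x %.4f y %.4f"%(p[:2]@hx,p[:2]@hy))
P([(220,126.2),(291,125.8),(288.3,214),(223.5,214.3)],.008,"screw")
P([(237.7,114),(273.7,114),(237.7,131),(255.5,132),(273.7,131)],.08,"orange80")
P([(237.7,131),(255.5,132),(273.7,131)],.07,"orange70")
P([(217.5,290.5),(256,290.5),(295.5,290.5)],.13,"wall face")
P([(241.7,230.5),(270.7,230.5)],.074,"cup front74")
E
```

```text
screw [0.5918 0.165  0.008 ] x 0.6123 y 0.0503
screw [0.5028 0.1478 0.008 ] x 0.5217 y 0.0502
screw [0.4799 0.2669 0.008 ] x 0.5217 y 0.1715
screw [0.5692 0.2842 0.008 ] x 0.6127 y 0.1716
orange80 [0.5682 0.1415 0.08  ] x 0.5846 y 0.0316
orange80 [0.532  0.1347 0.08  ] x 0.5479 y 0.0318
orange80 [0.5653 0.1584 0.08  ] x 0.5851 y 0.0487
orange80 [0.547 0.156 0.08 ] x 0.5666 y 0.0499
orange80 [0.5286 0.1515 0.08  ] x 0.5477 y 0.0489
orange70 [0.5658 0.1595 0.07  ] x 0.5857 y 0.0498
orange70 [0.5468 0.1571 0.07  ] x 0.5666 y 0.0510
orange70 [0.5279 0.1524 0.07  ] x 0.5471 y 0.0500
wall face [0.557  0.3184 0.13  ] x 0.6071 y 0.2075
wall face [0.5173 0.3108 0.13  ] x 0.5667 y 0.2075
wall face [0.4767 0.3033 0.13  ] x 0.5254 y 0.2078
cup front74 [0.5419 0.2723 0.074 ] x 0.5836 y 0.1651
cup front74 [0.5083 0.266  0.074 ] x 0.5494 y 0.1652
```

Run:
```python
from h import *
r=cam("wrist")
p=plane(r,[(258,115.5),(258,214)],.045);print(p,p.mean(0));print("red",plane(r,[(175,210),(168,190)],.03))
m=np.array([.6397,-.1645]);q=down(.165)
print(kinematics.solve_ik([*m,.16],q))
bot.reach([*m,.12],q); hand.move_gripper(.062,40); o=get_obs();print(o["time_s"],o["position"],o["gripper_width"])
cam("wrist","w2");cam("scene","s2");cam("top","t2")
```

```text
[[ 0.64644834 -0.21574792  0.045     ]
 [ 0.63090603 -0.11734839  0.045     ]] [ 0.63867718 -0.16654815  0.045     ]
red [[ 0.72055961 -0.10172756  0.03      ]
 [ 0.72957836 -0.12360956  0.03      ]]
[-2.53969317e-01  4.94716904e-01  1.62620639e+00 -4.44089210e-16
  1.02066936e+00 -4.18969317e-01]
11.5 [ 0.63969984 -0.16450935  0.12002795] 0.06182595849780674
```

View pics/w2.png

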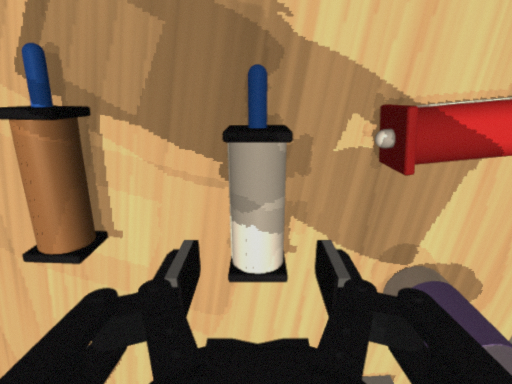

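View pics/s2.png

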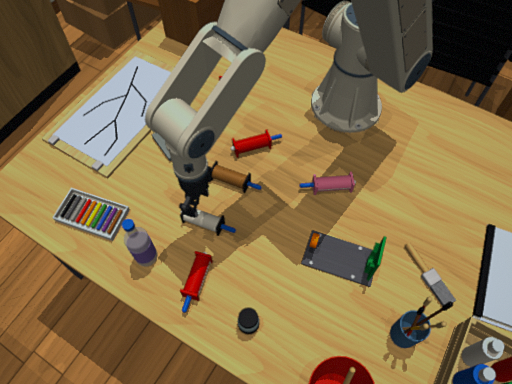

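Aligned: the roll axis is at column 258 and the fingers straddle it evenly. Next: descend, grip and lift.

Run:
```python
from h import *
m=np.array([.6395,-.1655]);q=down(.165)
bot.servo_line([*m,.026],q,velocity=.1)
print(get_obs()["wrist_force"].round(2))
hand.move_gripper(.03,50);o=get_obs();print(o["gripper_width"],o["wrist_force"].round(2))
bot.servo_line([*m,.15],q,velocity=.15)
o=get_obs();print(o["time_s"],o["position"],o["gripper_width"],o["wrist_force"].round(2))
cam("wrist","w3");cam("scene","s3")
```

```text
[-0.35  0.06 -0.52]
0.042790766942462734 [-2.25  0.01  5.45]
14.025 [ 0.63874252 -0.16530459  0.14889314] 0.04262528599691295 [-0.94  0.05 -3.39]
```

View pics/w3.png

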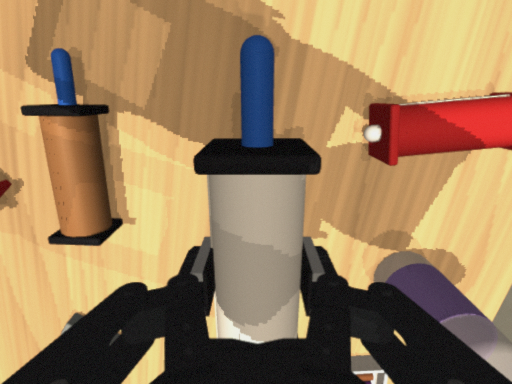

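View pics/s3.png

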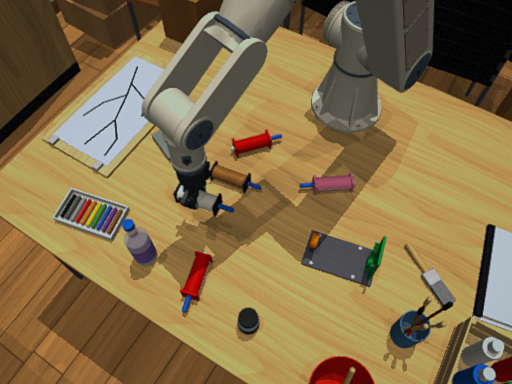

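Run:
```python
from h import *
r=cam("wrist");o=get_obs();p=o["position"];print(p)
a=.165;u=np.array([-np.sin(a),np.cos(a)]);v=np.array([np.cos(a),np.sin(a)])
for n,px,dz in(("tip",(257,36.5),-.002),("plate top outer edge L",(204,140),.022),("plate R",(312,140),.022),("plate inner edge",(257,174),.022)):
    w=plane(r,[px],p[2]+dz)[0];print(n,((w-p)[:2]@u).round(4),((w-p)[:2]@v).round(4))
for n,z in ((-.06,.15),(.0,.055)):
  for y in(-.04,.018,0):
    hq=down(.19);pp=np.r_[.5361-np.sin(.19)*y,.2148+np.cos(.19)*y,z];print(kinematics.solve_ik(pp,hq))
```

```text
[ 0.63882575 -0.16532656  0.14870249]
tip 0.1037 0.0002
plate top outer edge L 0.0659 -0.0186
plate R 0.0659 0.0198
plate inner edge 0.0534 0.0003
[ 3.09662113e-01  3.83579024e-01  1.83554953e+00 -4.44089210e-16
  9.22464102e-01  1.19662113e-01]
[ 4.08914771e-01  3.97154723e-01  1.81382356e+00 -4.44089210e-16
  9.30614367e-01  2.18914771e-01]
[ 3.78487871e-01  3.92116106e-01  1.82191110e+00 -4.44089210e-16
  9.27565446e-01  1.88487871e-01]
[ 3.09662113e-01  5.21665366e-01  1.88465313e+00 -4.44089210e-16
  7.35274158e-01  1.19662113e-01]
[ 4.08914771e-01  5.32840643e-01  1.86247832e+00 -4.44089210e-16
  7.46273688e-01  2.18914771e-01]
[ 3.78487871e-01  5.28685018e-01  1.87072920e+00 -4.44089210e-16
  7.42178438e-01  1.88487871e-01]
```

```bash
cat >> h.py <<'E'
HA=.190
def hol(x,y,z):
    return np.array([.5361+np.cos(HA)*x-np.sin(HA)*y,.2148+np.sin(HA)*x+np.cos(HA)*y,z])
def inh(p):
    d=np.array(p)-[.5361,.2148,0];return np.array([d[0]*np.cos(HA)+d[1]*np.sin(HA),-d[0]*np.sin(HA)+d[1]*np.cos(HA),d[2]])
E
python3 - <<'E'
from h import *
q=down(HA)
bot.reach(hol(0,-.04,.16),q)
bot.servo_line(hol(0,-.03,.120),q,velocity=.1);bot.dwell(.15)
o=get_obs();print(o["time_s"],inh(o["position"]),o["wrist_force"].round(2))
cam("wrist","w4");cam("top","t4")
s=cam("scene");c=cv2.resize(s["frame"][170:310,270:430],None,fx=4,fy=4,interpolation=cv2.INTER_CUBIC);cv2.imwrite("pics/s4.png",c[:,:,::-1])
E
```

```text
16.2167 [ 0.0005696  -0.03011906  0.12069691] [-0.43 -0.19 -1.63]
```

View pics/w4.png

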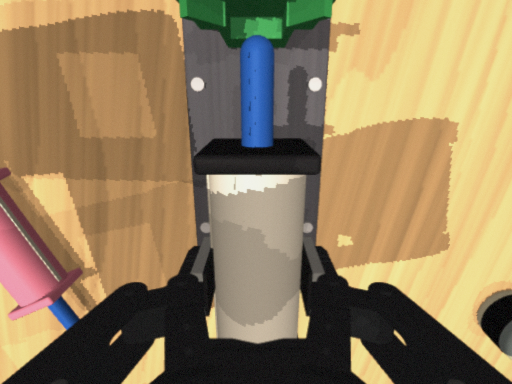

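View pics/s4.png

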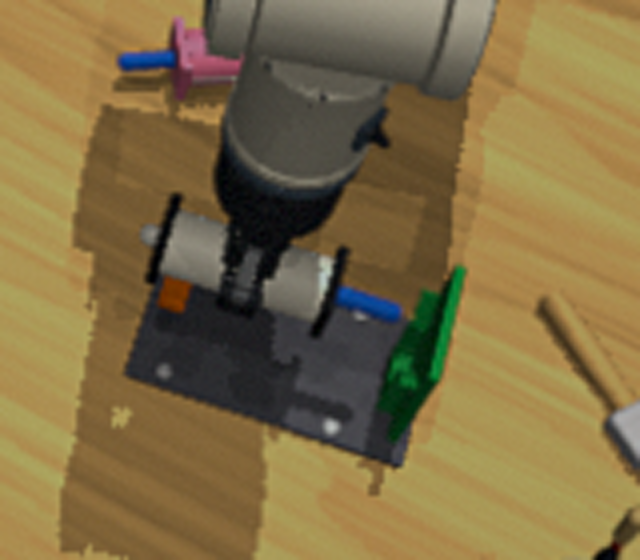

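The roll's axis (column 257) lines up with the centre of the green cup (column 257). The scene view shows the plunger tip in front of the wall and above the cup flare. Now I'll push it in.

Run:
```python
from h import *
q=down(HA)
u=np.array([-np.sin(HA),np.cos(HA),0])
f0=get_obs()["wrist_force"]
for y in(-.010,.004,.018):
    bot.servo_line(hol(0,y,.120),q,velocity=.08);bot.dwell(.1)
    o=get_obs();print(o["time_s"],inh(o["position"]).round(4),((o["wrist_force"]-f0)@u).round(2),o["gripper_width"])
cam("wrist","w5");cam("top","t5")
s=cam("scene");c=cv2.resize(s["frame"][170:310,270:430],None,fx=4,fy=4,interpolation=cv2.INTER_CUBIC);cv2.imwrite("pics/s5.png",c[:,:,::-1])
```

```text
16.8667 [-1.000e-04 -9.800e-03  1.199e-01] 0.52 0.042304010040409706
17.2917 [-1.000e-04  3.900e-03  1.199e-01] -1.97 0.04244506766295681
17.7167 [-1.000e-04  1.760e-02  1.199e-01] -4.13 0.042540924527841736
```

View pics/w5.png

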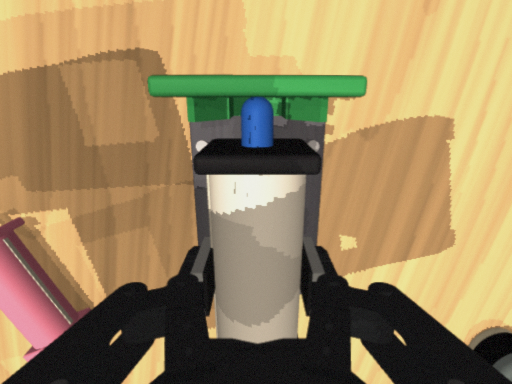

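View pics/s5.png

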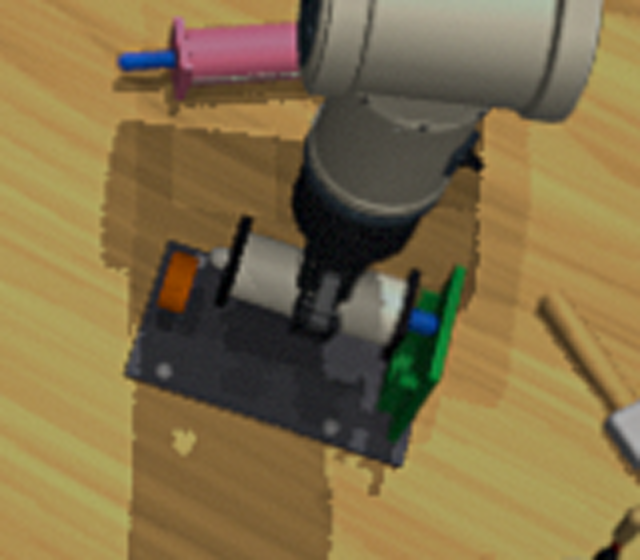

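The plunger is about 23 mm in: the spring reads about 4.1–4.6 N, which fits the given rate. The tip sits on the wall face at (257,97), centred between the flares. Next I lower it in steps.

Run:
```python
from h import *
q=down(HA)
u=np.array([-np.sin(HA),np.cos(HA),0])
for z in(.100,.080,.065,.0585):
    bot.servo_line(hol(0,.018,z),q,velocity=.07)
    bot.dwell(.1)
    o=get_obs();f=o["wrist_force"];print(o["time_s"],inh(o["position"]).round(4),(f@u).round(2),f.round(2))
    if abs(f[2]+1.6)>8: print("STOP");break
cam("wrist","w6");cam("top","t6")
s=cam("scene");c=cv2.resize(s["frame"][170:310,270:430],None,fx=4,fy=4,interpolation=cv2.INTER_CUBIC);cv2.imwrite("pics/s6.png",c[:,:,::-1])
```

```text
18.4 [-0.0005  0.0179  0.0996] -4.02 [ 0.56 -3.99 -3.04]
18.9333 [-0.0004  0.0179  0.0797] -4.93 [ 0.78 -4.88 -4.42]
19.4 [-0.0004  0.0179  0.0647] -3.83 [ 0.07 -3.89 -3.53]
19.75 [-0.0002  0.0179  0.0583] -4.71 [ 0.15 -4.77 -3.04]
```

View pics/w6.png

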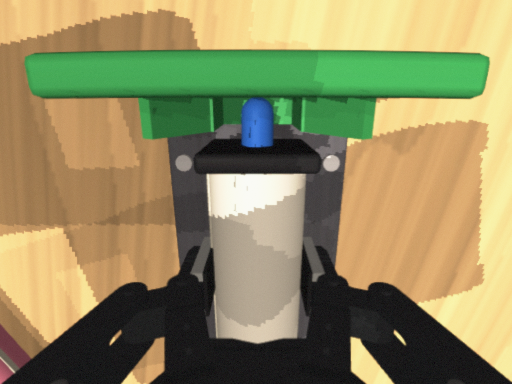

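View pics/s6.png

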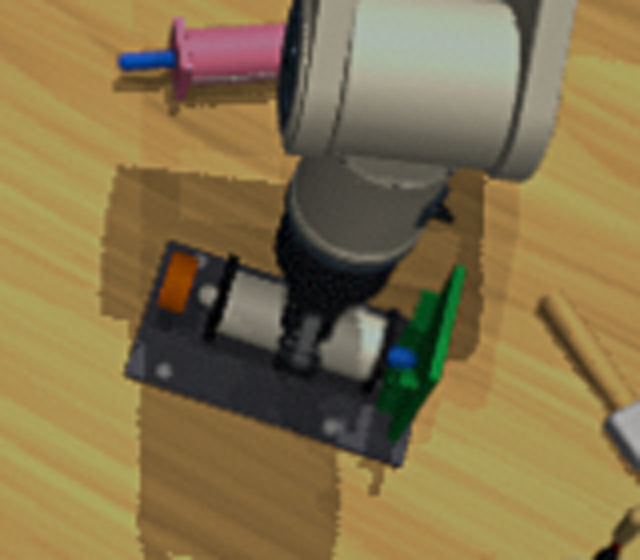

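Run:
```python
from h import *
q=down(HA)
u=np.array([-np.sin(HA),np.cos(HA),0])
for y,z in((.009,.0575),(.004,.0575),(.001,.0575),(.001,.0545)):
    bot.servo_line(hol(0,y,z),q,velocity=.05)
    bot.dwell(.15)
    o=get_obs();f=o["wrist_force"];print(o["time_s"],inh(o["position"]).round(4),(f@u).round(2),f.round(2))
cam("wrist","w7")
s=cam("scene");c=cv2.resize(s["frame"][170:310,270:430],None,fx=4,fy=4,interpolation=cv2.INTER_CUBIC);cv2.imwrite("pics/s7.png",c[:,:,::-1])
```

```text
20.3833 [-0.      0.0089  0.0576] -3.11 [ 0.28 -3.12 -2.46]
20.7833 [0.     0.004  0.0576] -3.44 [ 0.08 -3.49 -1.65]
21.1833 [0.     0.0011 0.0575] -2.94 [-0.52 -3.09 -2.27]
21.5833 [0.0002 0.001  0.0545] -2.64 [ 1.24 -2.45 -2.77]
```

View pics/w7.png

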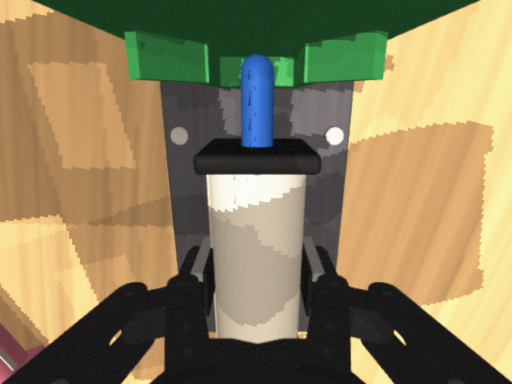

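View pics/s7.png

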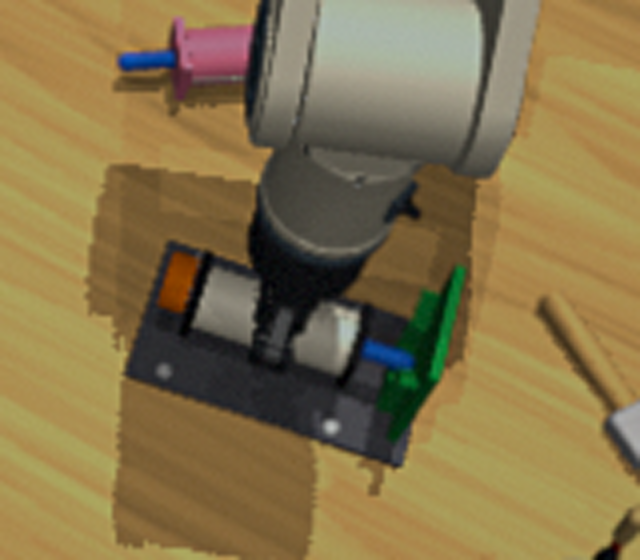

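The pin is inside the orange cup, with the plate at its mouth (190,300 in the crop). The plunger is about 7 mm in (tip at row 55, against row 37 when free). Now I'll release and back off.

Run:
```python
from h import *
q=down(HA)
hand.move_gripper(.065,20);bot.dwell(.2)
bot.servo_line(hol(0,.001,.17),q,velocity=.12)
cam("wrist","w8")
bot.reach(hol(0,-.16,.26),q)
bot.dwell(.3)
o=get_obs();print(o["time_s"],o["wrist_force"].round(2))
r=cam("wrist","w9");t=cam("top","t9");s=cam("scene")
P=[hol(0,y,.051) for y in(-.072,0,.098)]
print("pred scene",proj(s,P).round(1).tolist(),"top",proj(t,P).round(1).tolist(),"wrist",proj(r,P).round(1).tolist())
c=cv2.resize(s["frame"][170:310,270:430],None,fx=4,fy=4,interpolation=cv2.INTER_CUBIC);cv2.imwrite("pics/s9.png",c[:,:,::-1])
c=cv2.resize(t["frame"][130:250,70:230],None,fx=4,fy=4,interpolation=cv2.INTER_CUBIC);cv2.imwrite("pics/t9.png",c[:,:,::-1])
```

```text
24.4667 [-0.    0.33 -0.34]
pred scene [[313.0, 240.6], [338.3, 248.9], [373.1, 260.3]] top [[174.1, 175.0], [148.9, 180.6], [114.8, 188.2]] wrist [[257.3, 91.4], [257.4, 17.9], [257.7, -95.9]]
```

View pics/w8.png

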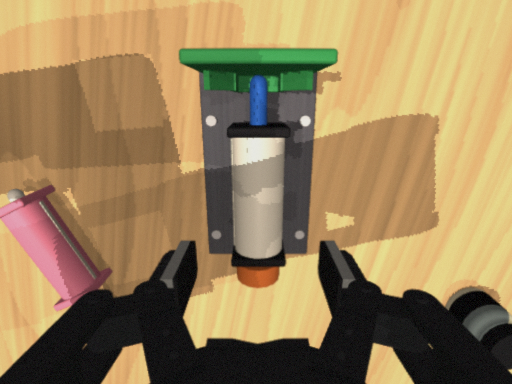

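View pics/s9.png

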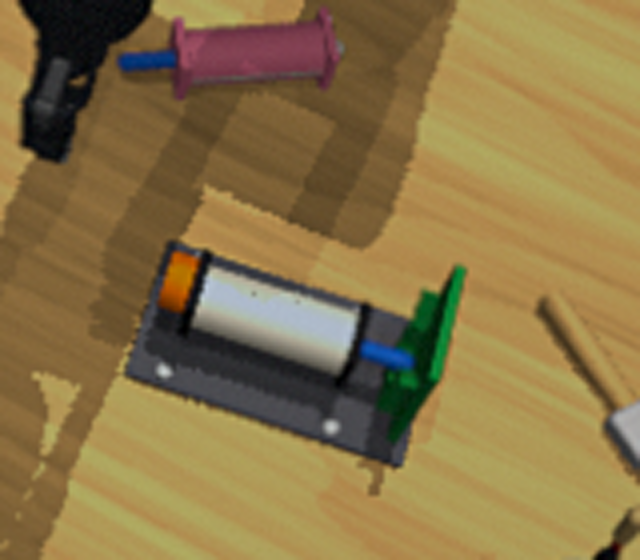

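View pics/w9.png

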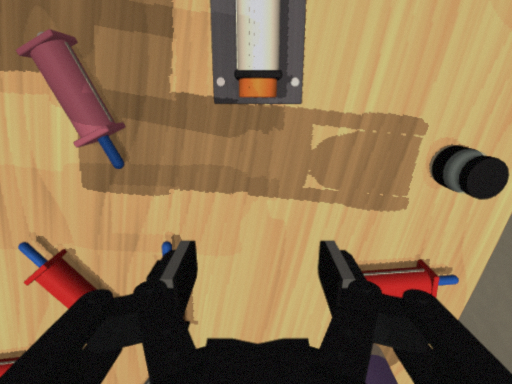

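View pics/t9.png

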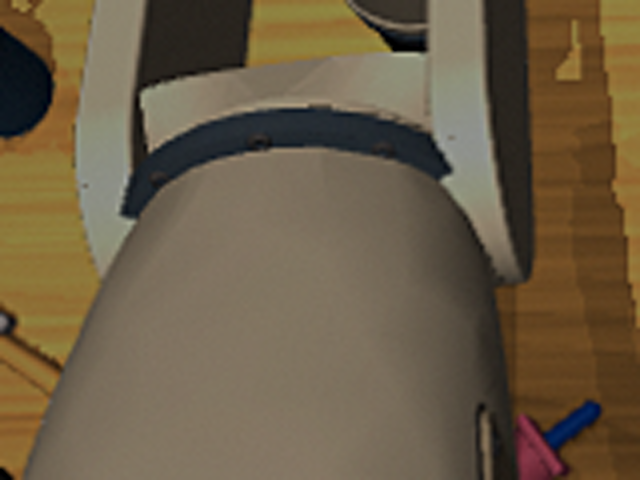

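The final checks agree. In the scene view, the plunger tip is at (373,259.5) against (373.1,260.3) predicted for a seated roll, and the roll's middle is at about (338.8,248.8) against (338.3,248.9). The last wrist view shows the roll parallel to the holder, with its plate at the mouth of the orange cup.

Run:
```python
from h import *
hand_in(); print(get_obs()["time_s"])
```

```text
the job is handed in; nothing more can be done
the job is handed in; nothing more can be done
```

The white roll is loaded in the holder and the job is handed in, at about 24.5 s of the 45 s allowed. I gripped the roll at its middle and pushed the plunger about 23 mm in against the green wall. I then lowered it between the ends, slid the pin into the orange cup, released, and backed the arm well clear.

**Passed:**
- **Spring:** with the roll over the holder, the wrist read about 4–5 N, which fits the given spring rate for that squeeze.
- **Seating:** in the scene view, the roll's middle and plunger tip were within about 1 px of where a seated roll should appear. The wrist view showed it parallel to the holder with its plate at the cup mouth.
- **No contact:** wrist force was near zero with the arm backed off.

**Weaker or disagreeing:**
- The top view was blocked by the arm at the end, so the final check rests on the scene and wrist views.
- Early position estimates from the top and scene cameras differed by 2–4 mm in x. I used the wrist camera for the final values.
- I did not re-measure the brown roll after the move. Every path kept well clear of it.
- An edge measurement on the black plate came out about 6 mm off its nominal 60 mm. I went by the plunger tip instead, which agreed to 0.3 mm.

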